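Lock a carved block into the printing bed

TASK

Get the carved leaf block ready for printing: lay it face up on the plywood printing bed, slide it fully home against the back fence (long side along the side fence, in the corner that the two fences make), then swing the red cam lever through its quarter turn, right up to its stop, so that the jaw clamps the block in the corner. Push gently and do not force the lever once it is against its stop; let go of everything at the end, and leave the uncut block, the paints, the water jar and the ink roller where they are.

Things in the scene. Friction and masses are not known exactly. Their poses are not given: they have to be found in the camera images.
- bed: Printing bed, fixed to the table: plywood board 200 (x) x 250 (y) mm, top face 30 mm above the table. Origin: centre of its underside, on the table. Bed x points away from the robot (turned by its yaw), y left, z up. Wooden fences stand 9 mm above the board: back fence with its face at bed x = +0.070 (y -0.045 to 0.095), side fence with its face at bed y = +0.077 (x -0.060 to 0.070).
- corner (a point): Inner corner where the faces of back fence and side fence meet, on the board's top face: bed (0.070, 0.077, 0.030).
- seat (a point): Where the leaf block's origin comes to lie when it is home in the corner: bed (0.025, 0.046, 0.030), axes along the bed's.
- jaw_pad: Sprung cork-faced jaw facing the side fence, 64 mm long, centred on bed x = 0.025, up to 9.5 mm above the board. Open, its face is at bed y = 0.006 (9 mm spare beside the block). The cam drives it towards +y by 12 mm in the lever's quarter turn; it presses the block on the side fence with about 16 N, but not towards the back fence. Origin: 5 mm behind its face, on the board.
- cam_lever: Lever with a red grip, right of the jaw, turning about a vertical axis at bed (0.025, -0.031); origin on that axis, 30 mm above the table. The arm points along its own -y. Open it points along bed -y (starts 0 to 0.2 rad on from there); it closes clockwise seen from above by 90 degrees, to bed -x (towards the robot), where it meets its stop. Hub 25 mm across, nut up to 38 mm above the board.
- lever_grip (a point): Point in the red grip, 85 mm from the lever's axis, 22 mm above the board. The grip is 16 mm wide, from 40 to 98 mm from the axis and 14 to 30 mm above the board. The lever is stiff and stays where left: friction and a return spring need about 8 N here at first, 12 N just before the stop. The stop does not give: never push with more than 20 N.
- lever_stop (a point): Where point lever_grip lies when the lever is at its stop: bed (-0.060, -0.031, 0.052). The stop is a post with a black rubber sleeve, 13 mm across and 28 mm high, on the block's side of the lever's end position, at bed (-0.065, -0.017).
- leaf_block: The block to clamp: plywood with a blue-grey lino face, a sprig of leaves left in relief on a paler cut-away ground within a border. 90 (own x) x 62 (own y) x 24 mm, about 0.13 kg; origin: centre of its underside. Lies face up on the table right of the bed. Grip it across the 62 mm, near its top, above fences and jaw. Either short end may go to the back fence.
- plain_block: Bystander: an uncut block of the same size and wood with a smooth plain blue-grey face; origin: centre of its underside. The two blocks may have changed places.
- paint_red: Bystander: red paint bottle with a black cap, 43 mm across, 114 mm high; origin: centre of its underside.
- paint_white: Bystander: white paint bottle with a black cap, 43 mm across, 109 mm high; origin: centre of its underside.
- paint_mug: Bystander: black decorated water jar with a pale rim, 82 mm across, 88 mm high; origin: centre of its underside.
- brayer: Bystander: ink roller lying in front of the bed: black rubber roller 32 mm across and 80 mm long, wire fork and wooden handle, 176 mm long in all; origin: on the table under the roller's middle.

How it is judged (in metres and radians):
On the way, in this order (a step that is already met when the one before it is completed fails the run):
1. the leaf block lies flat on the bed between jaw and side fence, square and home against the back fence (gap under about 2 mm) (x of leaf_block in the frame of bed above 0.0232 m and angle between the x axis of leaf_block and the x axis of bed, either way round below 0.035 rad and z of leaf_block in the frame of bed below 0.0325 m and y of leaf_block in the frame of bed above 0.034 m), for 0.2 s.
2. the lever is at its stop (within 1 degree) with the block still home (y of lever_grip in the frame of bed above -0.0326 m and x of leaf_block in the frame of bed above 0.0232 m and angle between the x axis of leaf_block and the x axis of bed, either way round below 0.035 rad and z of leaf_block in the frame of bed below 0.0325 m), for 0.2 s.
At the end, for the whole second after the job is handed in: The leaf block lies flat and face up in the corner of the bed, square (within 2 degrees) and touching both fences (gap under about 2 mm), pressed by the jaw with more than 8 N; the red lever is at its stop (within 1 degree); all is at rest and released (all of step 2 and y of leaf_block in the frame of bed above 0.0442 m and angle between leaf_block's own z axis and vertical below 0.05 rad and contact force between jaw_pad and leaf_block above 8 N and linear speed of leaf_block below 0.01 m/s).
It fails at once if the lever is forced: pushed with more than 20 N (contact force between cam_lever and anything else above 20 N).
It fails at once if the block is rammed against the bed with more than 45 N (contact force between leaf_block and bed above 45 N).
It fails at once if a bystander is shifted by more than 15 mm (distance of any of plain_block, paint_red, paint_white, paint_mug, brayer from where it was at the start of the episode above 0.015 m).
It also fails if it takes over 72 s, if anything falls off the work surface, if the arm or the gripper's body presses on something with over 40 N, if the wrist force passes 120 N, or if a joint passes its speed limit or range.

ROBOT

A 6-joint arm with a two-finger parallel gripper is mounted at the origin on a cart in front of the work surface, level with it; the furniture and walls round the work are solid. World frame = base frame: x ahead of the robot, y to its left, z up, the work surface at z = 0. Lengths are in mm, angles in rad, forces in N, time in s.
With the tool pointing down it reaches from about 275 to 750 mm from the base axis. Payload 10.2 kg.
Tool frame: the origin (TCP) lies at the very end of the fingers, on their centre line; the grasp point (between the pads) lies 19 mm behind it; z points along the fingers, y is the line along which they close (so a half turn about z gives the same grasp; the last joint's range is limited). The gripper opens to 85 mm and grips with 20 to 120 N. Pads are 22 mm wide; open, the fingers measure 114 mm over their backs; the gripper's body (76 mm by 85 mm) begins 54 mm behind the grasp point. The pads swing forward as they close: fully open they stand 13 mm farther back than shut.
Start: joints at [1.096, 0.313, 1.498, -0, 1.331, -0.223], TCP at [130.815, 508.447, 231.294] pointing down, gripper open.
Joint ranges: [-2.94, 2.94], [-0.97, 2.17], [0.19, 2.56], [-1.23, 4.37], [0.02, 3.11], [-2.88, 2.88]. Speed limits (rad/s): [2.39, 2.39, 3.01, 3.14, 3.14, 3.14].

INTERFACE

Orientations are given as a unit quaternion [w, x, y, z].
In Python, from rig import * gives the robot as it stands. The module is installed in compiled form; this text tells all that it offers.
- The arm moves only by the shell command python3 -m crank 'ROWS' [FORCE]. ROWS is JSON, a list that holds one entry, the list of rows, each a list of 7 numbers: the shift along the tool's x, y, z in units of 25 mm (1.0 is 25 mm), then the turn, a rotation vector about the tool's x, y, z in units of 8 degrees (1.0 is 8 degrees), then the finger opening in mm, from 0 to 85.4. A call has exactly 8 rows; each row shifts and turns the commanded pose from where the row before left it, along the tool's axes as they then stand; what a row does not reach is not made up. A row lasts 1/10 s, in which the tool goes at most 50 mm and 8.59 degrees, less where a joint would pass 70% of its speed; a pose out of reach is approached as far as the arm can. A call is refused whole if a number of a shift passes 1 or a number of a turn 1, either way. A call with a gripper value outside its range is refused whole. The fingers move at their own pace and stop on an object; FORCE is the grip in N (left out, the last holds). Time passes only in rows, so rows that do not move let the fingers close, or fill a call up. It gives the time, the measured TCP pose, the force, the opening and the grip force at its end, in the units of the state.
- sense(): the state, without advancing time (a new reading comes with each control period).
- capture(name): name is "scene" or "top"; returns the picture (480x640x3 uint8, blue, green, red); there is no depth.
- camera_model(name): a dict with "fx", "fy", "cx", "cy" (pixels), "k1" (the pictures are not rectified: a ray, as slopes to the right and down, at radius r is drawn at 1 + k1 r^2 times it, then the intrinsics apply), "world_from_camera" (4x4, takes a point from camera to world coordinates). Camera axes: x right, y up, looking along -z (the intrinsics and any distortion apply to the point x, -y, -z); pixel columns grow to the right and rows downward; lengths in mm; the calibration is good to about 2 mm. A picture is of the moment at which its call begins. camera_model takes no time and is no camera call.
- finish_job(): hands the job in; it is judged then, once.
The state is a dict: "time_s": time; "joints": joint angles; "dq": joint speeds; "tau": joint torques, N m; "eef_pos": TCP position; "ee_rot": TCP orientation; "force": force on the tool from outside, world axes, zero at the start; "wrist_torque": the same for the moment, N m; "grip_width": opening from 0.0 (shut) to 1.0 (fully open); "grip_force": force on a finger pad.
Only numpy, scipy, OpenCV 4.12 (cv2) and the standard library are available. Lean on these libraries where they do the work, as an engineer would, in place of code of your own. Each camera call takes 0.05 s, during which the arm holds its last target. There are 200 camera calls.

## Working session

There is one attempt and no reset: what is moved stays moved. The work goes in short steps, Python scripts to look and compute and a shell command to move; the robot and the scene stay as the last step left them, time stands still between calls to the robot, and variables do not carry over. Pictures are saved under pics/ and viewed, at most 10 in all, crops included, and the job is handed in when it is done.

```bash
mkdir -p pics; python3 - <<'E'
from rig import *
import cv2
for n in("scene","top"):
    cv2.imwrite(f"pics/{n}0.png",capture(n)); m=camera_model(n); print(n,{k:(v if not hasattr(v,'__len__') else [list(map(lambda a:round(float(a),4),r)) for r in v]) for k,v in m.items()})
print(sense())
E
```

```text
scene {'fx': 515.111928318095, 'fy': 515.111928318095, 'cx': 320.01293395473203, 'cy': 238.05300080201943, 'k1': -0.06578022320047094, 'world_from_camera': [[0.5047, 0.5628, -0.6546, -283.343], [-0.8633, 0.3267, -0.3846, -433.7013], [-0.0026, 0.7593, 0.6508, 765.4367], [0.0, 0.0, 0.0, 1.0]]}
top {'fx': 446.0756973429446, 'fy': 446.0756973429446, 'cx': 323.4471509842849, 'cy': 237.65607739993897, 'k1': -0.06853859972114067, 'world_from_camera': [[0.0167, 0.9945, -0.1029, 340.7367], [-0.9999, 0.0165, -0.003, 18.0435], [-0.0013, 0.103, 0.9947, 1312.4284], [0.0, 0.0, 0.0, 1.0]]}
{'time_s': 0.1, 'joints': array([ 1.09557516e+00,  3.13420840e-01,  1.49831944e+00,  2.02084106e-05,
        1.33102733e+00, -2.23391271e-01]), 'dq': array([-0.00208208,  0.00014407, -0.00076717, -0.00142682, -0.00187649,
        0.00065342]), 'tau': array([ 1.96698449e-03, -4.12898469e+01, -2.60142589e+01, -2.15113769e-04,
        2.94916324e-03, -1.13873335e-05]), 'eef_pos': array([130.71730666, 508.24019601, 230.79428684]), 'ee_rot': array([-2.10283512e-04,  1.25584853e-01,  9.92082708e-01, -5.48642869e-04]), 'force': array([-0.19130572,  0.23805681,  0.05208864]), 'wrist_torque': array([ 0.0108344 , -0.01752623,  0.00770606]), 'grip_force': 0.0, 'grip_width': 1.0008651917851406}
```

View pics/top0.png

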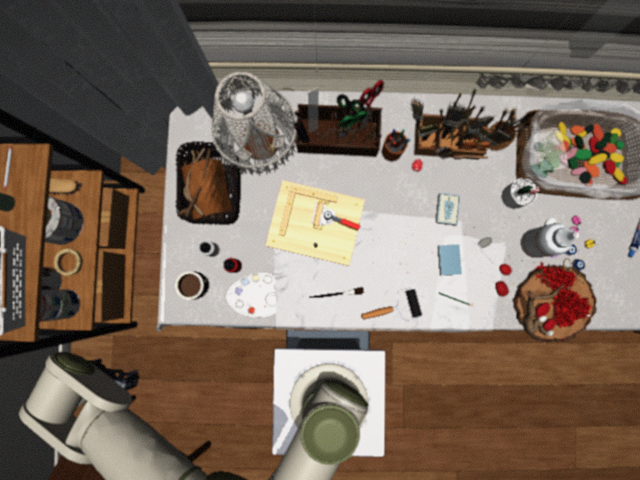

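View pics/scene0.png

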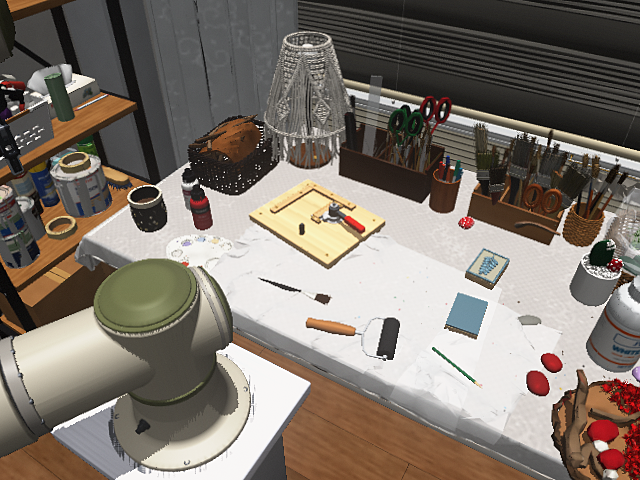

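The top picture shows the bed at about (315,222), the lever tip at (358,226), the leaf block at (447,208) and the plain block at (450,260). In the scene view the leaf block, with its sprig, is at (487,266), the plain block at (467,314) and the bed at (318,222).

```bash
cat > h.py <<'E'
from rig import *
import cv2, numpy as np
def uv2xy(n,px,z):
    m=camera_model(n); T=np.array(m["world_from_camera"]); px=np.atleast_2d(np.array(px,float))
    K=np.array([[m["fx"],0,m["cx"]],[0,m["fy"],m["cy"]],[0,0,1]])
    u=cv2.undistortPoints(px[:,None],K,np.array([m["k1"],0,0,0]))[:,0]
    d=np.c_[u[:,0],-u[:,1],-np.ones(len(u))]@T[:3,:3].T; o=T[:3,3]
    return (o+d*((z-o[2])/d[:,2])[:,None])[:,:2]
def xy2uv(n,P):
    m=camera_model(n); T=np.array(m["world_from_camera"]); K=np.array([[m["fx"],0,m["cx"]],[0,m["fy"],m["cy"]],[0,0,1]])
    c=(np.atleast_2d(P)-T[:3,3])@T[:3,:3]; s=np.c_[c[:,0]/-c[:,2],-c[:,1]/-c[:,2]]
    s=s*(1+m["k1"]*(s**2).sum(1,keepdims=True)); return s*[m["fx"],m["fy"]]+[m["cx"],m["cy"]]
E
python3 - <<'E'
from h import *
S=cv2.imread("pics/scene0.png"); T=cv2.imread("pics/top0.png")
a=cv2.resize(S[175:275,240:395],None,fx=5,fy=5,interpolation=cv2.INTER_CUBIC); cv2.imwrite("pics/bed_s.png",a)
b=cv2.resize(T[170:280,260:370],None,fx=5,fy=5,interpolation=cv2.INTER_CUBIC); cv2.imwrite("pics/bed_t.png",b)
c=cv2.resize(S[240:345,440:520],None,fx=5,fy=5,interpolation=cv2.INTER_CUBIC); cv2.imwrite("pics/blk_s.png",c)
for n,I in(("scene",S),("top",T)):
    H=cv2.cvtColor(I,cv2.COLOR_BGR2HSV)
    for nm,lo,hi,z in(("bed",(12,40,120),(35,255,255),30),("blue",(90,50,60),(115,255,255),24),("blk+",(85,35,60),(115,255,255),24)):
        M=cv2.inRange(H,lo,hi); M=cv2.morphologyEx(M,cv2.MORPH_CLOSE,np.ones((3,3)))
        for k in cv2.findContours(M,0,cv2.CHAIN_APPROX_NONE)[0]:
            if cv2.contourArea(k)<150: continue
            x,y,w,h=cv2.boundingRect(k)
            r=cv2.minAreaRect(uv2xy(n,k[:,0],z).astype(np.float32))
            print(n,nm,(x,y,w,h),np.round(r[0],1),np.round(r[1],1),round(r[2],1))
E
```

```text
scene bed (0, 447, 62, 33) [-203.9  113.1] [ 50.4 105.8] 32.5
scene bed (608, 427, 20, 25) [ 278.2 -640.4] [22.8 54.5] 75.3
scene bed (569, 386, 69, 94) [ 286.1 -600.9] [ 83.5 182.3] 73.8
scene bed (35, 386, 50, 24) [-103.4  171.5] [17.7 79.1] 62.2
scene bed (233, 332, 303, 148) [  73.  -267.8] [166.  540.9] 0.9
scene bed (306, 318, 50, 16) [ 253.8 -139.6] [22.9 91.1] 16.6
scene bed (91, 260, 105, 75) [136.  212.9] [196.6 196.3] 32.7
scene bed (18, 251, 65, 56) [ 75.2 410.8] [ 57.8 154.2] 89.5
scene bed (611, 209, 20, 33) [ 850.7 -576.2] [ 29.7 139.4] 85.4
scene bed (249, 179, 137, 86) [514.8  42.4] [259.  203.7] 77.7
scene bed (0, 166, 158, 121) [230.4 557.1] [244.3 404.1] 83.8
scene bed (59, 152, 30, 16) [404.4 751.3] [79.3 76.8] 52.0
scene bed (204, 119, 48, 33) [718.9 472. ] [197.7  90.7] 14.4
scene bed (451, 105, 189, 52) [1219.3 -311.6] [ 37.3 556.4] 0.2
scene bed (19, 92, 116, 74) [526.3 939. ] [428.  169.5] 0.6
scene bed (381, 88, 44, 14) [1216.6  136.7] [ 33.7 155.3] 0.0
scene bed (6, 0, 40, 12) [1248.7 2262.3] [183.  231.7] 22.2
scene blue (446, 293, 42, 42) [ 414.9 -346.8]
[... 940 characters left out ...]
, 42, 134) [413.6 629.3] [104.4 390.8] 89.8
top bed (100, 188, 12, 58) [526.2 668.8] [170.5  26.2] 0.1
top bed (266, 180, 99, 86) [518.7  47.3] [250.5 200.8] 77.4
top bed (40, 171, 61, 159) [428.7 770.5] [468.3 157.9] 0.2
top bed (122, 170, 44, 60) [574.8 554.1] [175.9 130.9] 4.4
top bed (185, 161, 28, 53) [615.9 394.8] [157.6  77.4] 6.6
top bed (0, 144, 49, 197) [452.1 945.6] [591.8 159.9] 0.2
top bed (554, 122, 18, 24) [ 802.8 -696.8] [73.9 49.6] 6.2
top bed (209, 62, 431, 31) [ 967.2 -292.7] [  89.2 1348.1] 0.3
top blue (439, 245, 22, 30) [ 416.1 -345. ] [84.  58.9] 4.8
top blk+ (287, 331, 82, 19) [183.4   5.7] [231.9  48. ] 89.1
top blk+ (439, 245, 22, 30) [ 416.5 -345.5] [84.9 60.3] 4.3
```

View pics/bed_s.png

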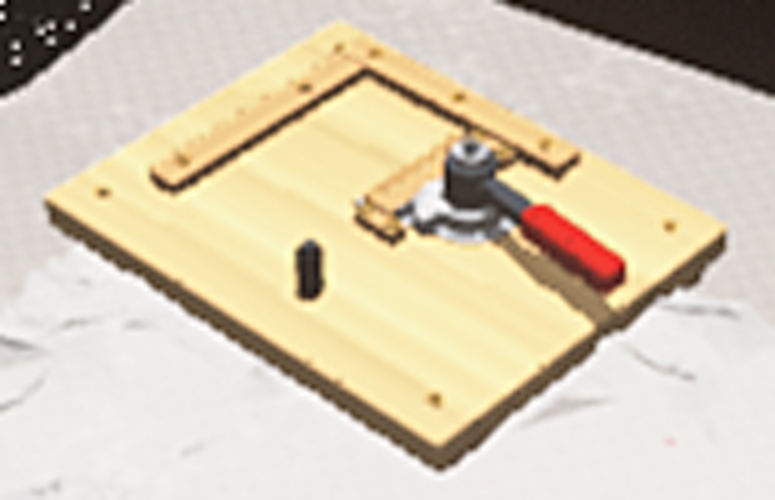

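View pics/blk_s.png

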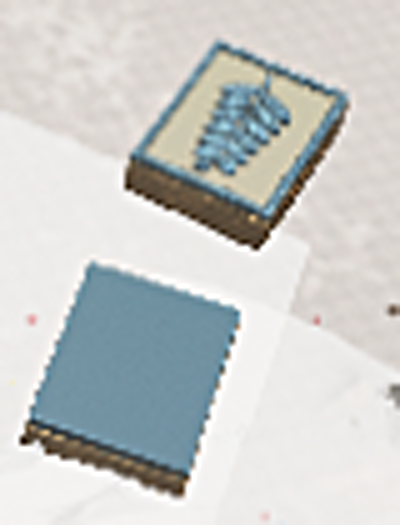

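View pics/bed_t.png

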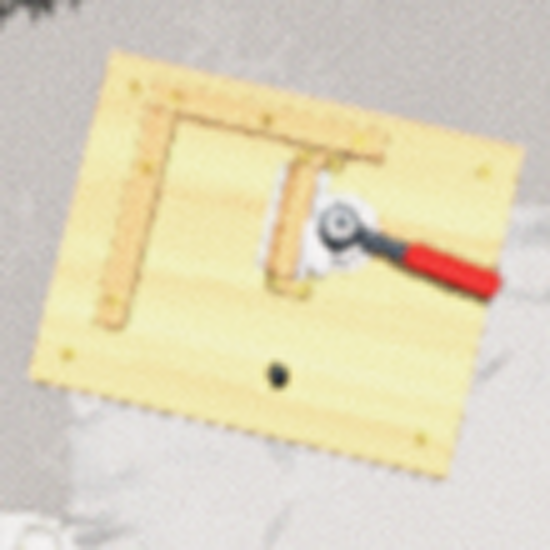

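The crops show the board's top corners in the scene crop at (340,20), (727,235), (440,448) and (45,205). In the top crop they are at (110,52), (525,148), (448,477) and (32,380). The leaf's top corners are at (220,42), (347,95), (268,218) and (133,158). The lever is open, about 0.1 rad on.

```bash
python3 - <<'E'
from h import *
from scipy.optimize import least_squares
def un(p,off): return (np.array(p,float)+.5)/5-.5+off
M=np.array([[100,125],[100,-125],[-100,-125],[-100,125]])
def fit(W,M):
    a,b=W-W.mean(0),M-M.mean(0); th=np.arctan2((b[:,0]*a[:,1]-b[:,1]*a[:,0]).sum(),(a*b).sum())
    R=np.array([[np.cos(th),-np.sin(th)],[np.sin(th),np.cos(th)]]); t=W.mean(0)-R@M.mean(0)
    return t.round(1),round(np.degrees(th),2),np.round(((W-t)@R-M),1).tolist(),R
for n,p,o in(("scene",[(340,20),(727,235),(440,448),(45,205)],(240,175)),("top",[(110,52),(525,148),(448,477),(32,380)],(260,170))):
    t,th,r,R=fit(uv2xy(n,un(p,o),30),M); print(n,t,th,r)
    inv=lambda q,z:((uv2xy(n,un(q,o),z)-t)@R).round(1).tolist()
    if n=="scene": print("corner/post/nut/gripend",inv((367,75),30),inv((309,243),58),inv((470,145),68),inv((608,262),60))
    else: print("corner/post/nut/gripend",inv((175,119),30),inv((277,375),58),inv((340,224),68),inv((498,285),60))
B=np.array([[45,31],[45,-31],[-45,-31],[-45,31]])
t,th,r,R=fit(uv2xy("scene",un([(220,42),(347,95),(268,218),(133,158)],(440,240)),24),B); print("leaf",t,th,r)
# top leaf
T=cv2.imread("pics/top0.png"); s=cv2.resize(T[180:285,425:475],None,fx=5,fy=5,interpolation=cv2.INTER_CUBIC); cv2.imwrite("pics/lf_t.png",s)
print(xy2uv("top",[[564,-343.6,24]]))
E
```

```text
scene [514.1  44.2] -12.55 [[1.8, 1.1], [-4.1, 0.5], [2.8, 2.1], [-0.4, -3.8]]
corner/post/nut/gripend [[76.0, 82.9]] [[-61.8, -13.2]] [[29.1, -26.2]] [[14.7, -119.0]]
top [518.3  46.3] -12.18 [[-0.9, -0.0], [-1.5, 0.3], [1.2, 1.7], [1.2, -2.0]]
corner/post/nut/gripend [[68.8, 78.3]] [[-66.1, -15.3]] [[24.4, -30.7]] [[11.9, -125.5]]
leaf [ 564.8 -343.9] -6.03 [[-0.2, -2.2], [-0.1, 2.1], [0.2, 1.5], [0.1, -1.4]]
[[448.30129966 209.26947592]]
```

View pics/lf_t.png

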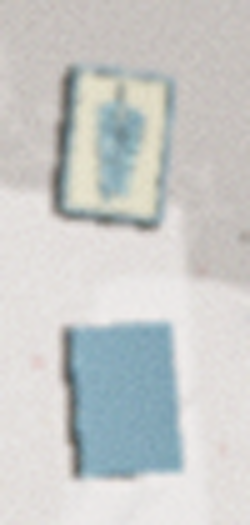

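```bash
cat > d.py <<'E'
# d.py frame x y z yaw_of_tool_y : remaining delta in tool units;  frame w(orld) or b(ed)
import sys
from h import *
from scipy.spatial.transform import Rotation as R
BED=np.array([518.3,47.2]); BY=-12.45
f=sys.argv[1]; x,y,z,a=map(float,sys.argv[2:6])
if f=='b':
    r=R.from_euler('z',BY,degrees=True).as_matrix()[:2,:2]; x,y=BED+r@[x,y]; a+=BY
s=sense(); q=s["ee_rot"]; r=R.from_quat([q[1],q[2],q[3],q[0]]); A=R.from_euler('z',a-90,degrees=True)*R.from_quat([0,1,0,0])
d=r.inv().apply(np.array([x,y,z])-s["eef_pos"]); w=(r.inv()*A).as_rotvec(degrees=True)
rb=R.from_euler('z',BY,degrees=True).as_matrix()[:2,:2]
print("t",round(s["time_s"],2),"eef",s["eef_pos"].round(1),"bed",((s["eef_pos"][:2]-BED)@rb).round(1),"F",s["force"].round(1),"grip",round(s["grip_width"]*85.4,1),round(s["grip_force"],1))
print("shift units",(d/25).round(2),"turn units",(w/8).round(2))
E
python3 -m crank '[[[-0.65,-1,0,0,0,-0.5,85],[-0.65,-1,0,0,0,-0.5,85],[-0.65,-1,0,0,0,0,85],[-0.65,-1,0,0,0,0,85],[-0.65,-1,0,0,0,0,85],[-0.65,-1,0,0,0,0,85],[-0.65,-1,0,0,0,0,85],[-0.65,-1,0,0,0,0,85]]]'
python3 d.py w 564.5 -344 120 83.8
```

```text
time_s: 0.9
eef_pos: [232.1, 291.5, 231.1]
ee_rot: [-0.0, 0.056, 0.998, -0.0]
force: [0.2, -0.8, 0.3]
grip_width: 0.993
grip_force: 0.0
t 0.9 eef [232.1 291.5 231.1] bed [-332.2  176.9] F [ 0.2 -0.8  0.3] grip 84.8 0.0
shift units [-16.05 -23.78   4.45] turn units [-0.   -0.   -0.03]
```

```bash

python3 -m crank '[[[-0.65,-1,0,0,0,0,85],[-0.65,-1,0,0,0,0,85],[-0.65,-1,0,0,0,0,85],[-0.65,-1,0,0,0,0,85],[-0.65,-1,0,0,0,0,85],[-0.65,-1,0,0,0,0,85],[-0.65,-1,0,0,0,0,85],[-0.65,-1,0,0,0,0,85]]]' >/dev/null
python3 -m crank '[[[-0.65,-1,0,0,0,0,85],[-0.65,-1,0,0,0,0,85],[-0.65,-1,0,0,0,0,85],[-0.65,-1,0,0,0,0,85],[-0.65,-1,0,0,0,0,85],[-0.65,-1,0,0,0,0,85],[-0.65,-1,0,0,0,0,85],[-0.65,-1,0,0,0,0,85]]]'
python3 d.py w 564.5 -344 120 83.8
```

```text
time_s: 2.5
eef_pos: [445.7, -135.0, 231.0]
ee_rot: [-0.0, 0.056, 0.998, 0.0]
force: [-0.6, 0.7, 0.4]
grip_width: 0.993
grip_force: 0.0
t 2.5 eef [ 445.7 -135.   231. ] bed [ -31.6 -193.6] F [-0.6  0.7  0.4] grip 84.8 0.0
shift units [-5.66 -7.77  4.43] turn units [ 0.   -0.   -0.03]
```

```bash

python3 -m crank '[[[-0.8,-1,0.4,0,0,0,85],[-0.8,-1,0.4,0,0,0,85],[-0.8,-1,0.6,0,0,0,85],[-0.8,-1,0.6,0,0,0,85],[-0.8,-1,0.6,0,0,0,85],[-0.8,-1,0.6,0,0,0,85],[-0.8,-1,0.6,0,0,0,85],[0,-0.5,0.6,0,0,0,85]]]'>/dev/null
python3 -m crank '[[[0,0,0,0,0,0,85],[0,0,0,0,0,0,85],[0,0,0,0,0,0,85],[0,0,0,0,0,0,85],[0,0,0,0,0,0,85],[0,0,0,0,0,0,85],[0,0,0,0,0,0,85],[0,0,0,0,0,0,85]]]' >/dev/null
python3 d.py w 564.5 -344 12 83.8
```

```text
t 4.1 eef [ 563.6 -335.8  121.4] bed [ 126.8 -364.3] F [-0.4 -0.1 -0.3] grip 85.2 0.0
shift units [-0.07 -0.32  4.37] turn units [ 0.   -0.   -0.03]
```

```bash

python3 -m crank '[[[-0.07,-0.32,0.9,0,0,0,85],[0,0,0.9,0,0,0,85],[0,0,0.8,0,0,0,85],[0,0,0.7,0,0,0,85],[0,0,0.6,0,0,0,85],[0,0,0.4,0,0,0,85],[0,0,0.1,0,0,0,85],[0,0,0,0,0,0,85]]]'>/dev/null
python3 d.py w 564.5 -344 12 83.8
python3 -m crank '[[[0,0,0,0,0,0,55],[0,0,0,0,0,0,55],[0,0,0,0,0,0,55],[0,0,0,0,0,0,55],[0,0,0,0,0,0,55],[0,0,0,0,0,0,55],[0,0,0,0,0,0,55],[0,0,0,0,0,0,55]]]' 40 >/dev/null
python3 d.py w 564.5 -344 12 83.8
python3 - <<'E'
from h import *
S=capture("scene"); cv2.imwrite("pics/g.png",cv2.resize(S[200:340,400:560],None,fx=4,fy=4,interpolation=cv2.INTER_CUBIC))
E
```

```text
t 4.9 eef [ 564.6 -344.1   11.5] bed [ 129.5 -372.1] F [0.4 0.5 0.2] grip 84.9 0.0
shift units [ 0.    0.   -0.02] turn units [-0.    0.   -0.03]
t 5.7 eef [ 565.  -344.3   12.6] bed [ 130.  -372.2] F [-0.3  1.3  6.2] grip 60.9 44.1
shift units [0.02 0.01 0.03] turn units [-0.01  0.01 -0.03]
```

View pics/g.png

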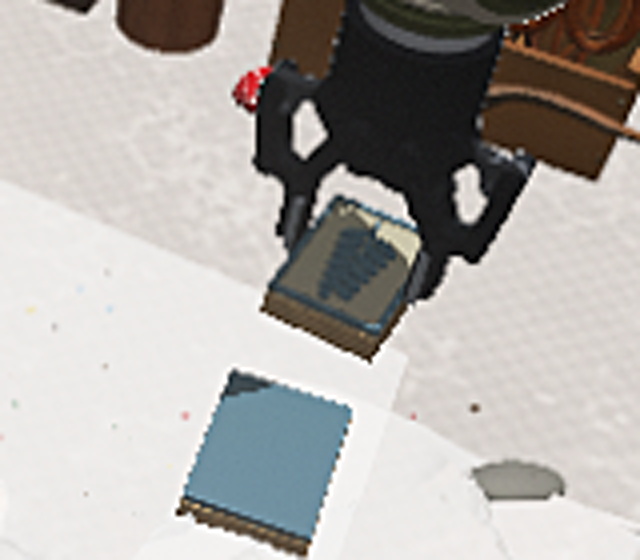

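The block is held between the pads at about (340,265) in the crop. Next I lift it and carry it to the bed.

```bash

python3 -m crank '[[[0,0,-0.3,0,0,0,55],[0,0,-0.6,0,0,0,55],[0,0,-0.7,0,0,0,55],[0,0,-0.8,0,0,0,55],[0,0,-0.8,0,0,0,55],[0,0,-0.8,0,0,0,55],[0,0,0,0,0,0,55],[0,0,0,0,0,0,55]]]' >/dev/null
python3 d.py b 5 42.5 112 90
```

```text
t 6.55 eef [ 564.3 -344.   111.4] bed [ 129.3 -372.1] F [-0.6  1.5 -2.8] grip 60.5 43.9
shift units [ 3.2  17.01 -0.03] turn units [-0.    0.    0.75]
```

```bash

python3 -m crank '[[[0,0.5,0,0,0,0.25,55],[0.1,0.8,0,0,0,0.25,55],[0.2,1,0,0,0,0.25,55],[0.3,1,0,0,0,0,55],[0.3,1,0,0,0,0,55],[0.3,1,0,0,0,0,55],[0.3,1,0,0,0,0,55],[0.3,1,0,0,0,0,55]]]' >/dev/null
python3 -m crank '[[[0.3,1,0,0,0,0,55],[0.3,1,0,0,0,0,55],[0.3,1,0,0,0,0,55],[0.3,1,0,0,0,0,55],[0.3,1,0,0,0,0,55],[0.3,1,0,0,0,0,55],[0.3,1,0,0,0,0,55],[0.3,0.6,0,0,0,0,55]]]' >/dev/null
python3 d.py b 5 42.5 112 90
```

```text
t 8.15 eef [537.7  44.2 110.3] bed [19.6  1.3] F [ 0.2 -0.  -1.2] grip 60.4 43.9
shift units [ 0.58  1.65 -0.07] turn units [-0.   -0.01  0.01]
```

```bash

python3 -m crank '[[[0.5,0.6,0,0,0,0,55],[0.1,0.6,0,0,0,0,55],[0,0,0,0,0,0,55],[0,0,0,0,0,0,55],[0,0,0,0,0,0,55],[0,0,0,0,0,0,55],[0,0,0,0,0,0,55],[0,0,0,0,0,0,55]]]' >/dev/null
python3 d.py b 5 42.5 52 90
python3 - <<'E'
from h import *
from scipy.spatial.transform import Rotation as R
I=capture("scene"); H=cv2.cvtColor(I,cv2.COLOR_BGR2HSV)
c=xy2uv("scene",[[*sense()["eef_pos"][:2],110]])[0].astype(int); print(c)
cv2.imwrite("pics/air.png",cv2.resize(I[c[1]-80:c[1]+60,c[0]-90:c[0]+90],None,fx=4,fy=4,interpolation=cv2.INTER_CUBIC))
E
```

```text
t 8.95 eef [530.4  74.9 111.3] bed [ 5.8 29.6] F [ 0.1  0.6 -1. ] grip 60.2 43.9
shift units [0.03 0.52 2.37] turn units [-0.  0.  0.]
[308 181]
```

View pics/air.png

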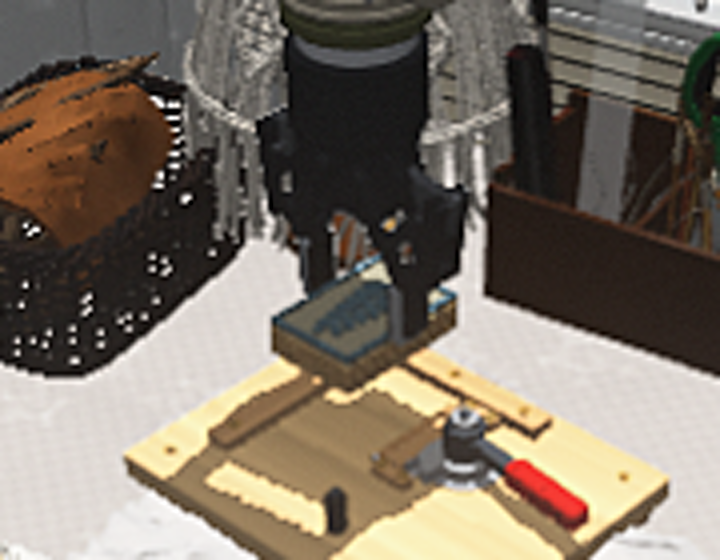

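The block is level in the grip, above the bed at about (365,315) in the crop, with nothing in the way. Next I lower it.

```bash

python3 -m crank '[[[0.03,0.3,0,0,0,0,55],[0,0.2,0.3,0,0,0,55],[0,0,0.6,0,0,0,55],[0,0,0.6,0,0,0,55],[0,0,0.5,0,0,0,55],[0,0,0.4,0,0,0,55],[0,0,0.15,0,0,0,55],[0,0,0,0,0,0,55]]]' 
python3 d.py b 5 42.5 43 90
```

```text
time_s: 9.8
eef_pos: [532.2, 87.6, 47.2]
ee_rot: [-0.0, 0.108, 0.994, -0.0]
force: [-0.8, -1.0, -1.6]
grip_width: 0.706
grip_force: 43.9
t 9.8 eef [532.2  87.6  47.2] bed [ 4.8 42.4] F [-0.8 -1.  -1.6] grip 60.3 43.9
shift units [-0.01  0.    0.17] turn units [-0. -0.  0.]
```

```bash

python3 -m crank '[[[0,0,0.05,0,0,0,55],[0,0,0.05,0,0,0,55],[0,0,0.05,0,0,0,55],[0,0,0.02,0,0,0,55],[0,0,0,0,0,0,55],[0,0,0,0,0,0,55],[0,0,0,0,0,0,55],[0,0,0,0,0,0,55]]]'  >/dev/null
python3 d.py b 22 42.5 43 90
```

```text
t 10.6 eef [532.3  87.5  43.3] bed [ 5.  42.4] F [ 0.7  0.6 -2.3] grip 60.5 43.9
shift units [-0.68  0.    0.01] turn units [0. 0. 0.]
```

```bash

python3 -m crank '[[[0,0,0.04,0,0,0,55],[0,0,0,0,0,0,55],[0,0,0,0,0,0,55],[0,0,0,0,0,0,55],[0,0,0,0,0,0,55],[0,0,0,0,0,0,55],[0,0,0,0,0,0,55],[0,0,0,0,0,0,55]]]'  >/dev/null
python3 d.py b 22 42.5 43 90
python3 -m crank '[[[-0.06,0,0.02,0,0,0,55],[-0.06,0,0.02,0,0,0,55],[-0.06,0,0,0,0,0,55],[-0.06,0,0,0,0,0,55],[-0.06,0,0,0,0,0,55],[0,0,0,0,0,0,55],[0,0,0,0,0,0,55],[0,0,0,0,0,0,55]]]'  >/dev/null
python3 d.py b 22 42.5 43 90
```

```text
t 11.4 eef [532.4  87.5  42.6] bed [ 5.  42.4] F [-2.6  0.   5.3] grip 60.6 44.6
shift units [-0.68  0.   -0.01] turn units [0. 0. 0.]
t 12.2 eef [537.   86.8  42.5] bed [ 9.7 42.7] F [-20.6   3.2  26.6] grip 60.3 46.8
shift units [-0.49 -0.01 -0.02] turn units [-0.   -0.05  0.01]
```

```bash

python3 -m crank '[[[0,0,-0.03,0,0,0,55],[0,0,-0.02,0,0,0,55],[0,0,0,0,0,0,55],[0,0,0,0,0,0,55],[0,0,0,0,0,0,55],[0,0,0,0,0,0,55],[0,0,0,0,0,0,55],[0,0,0,0,0,0,55]]]'  >/dev/null
python3 d.py b 22 42.5 43 90
python3 -m crank '[[[-0.06,0,0,0,0,0,55],[-0.06,0,0,0,0,0,55],[0,0,0,0,0,0,55],[0,0,0,0,0,0,55],[0,0,0,0,0,0,55],[0,0,0,0,0,0,55],[0,0,0,0,0,0,55],[0,0,0,0,0,0,55]]]'  >/dev/null
python3 d.py b 22 42.5 43 90
```

```text
t 13.0 eef [539.3  86.1  42.6] bed [12.1 42.5] F [-4.8  1.7  7.4] grip 60.4 44.7
shift units [-0.4  -0.   -0.02] turn units [ 0.   -0.01  0.  ]
t 13.8 eef [542.   85.5  42.6] bed [14.9 42.5] F [-5.   1.2  7.1] grip 60.4 44.8
shift units [-0.28  0.   -0.02] turn units [-0.   -0.01  0.  ]
```

```bash

python3 -m crank '[[[-0.06,0,0,0,0,0,55],[-0.06,0,0,0,0,0,55],[-0.06,0,0,0,0,0,55],[-0.06,0,0,0,0,0,55],[0,0,0,0,0,0,55],[0,0,0,0,0,0,55],[0,0,0,0,0,0,55],[0,0,0,0,0,0,55]]]'  >/dev/null
python3 d.py b 25 42.5 43 90
python3 -m crank '[[[-0.04,0,0,0,0,0,55],[-0.04,0,0,0,0,0,55],[0,0,0,0,0,0,55],[0,0,0,0,0,0,55],[0,0,0,0,0,0,55],[0,0,0,0,0,0,55],[0,0,0,0,0,0,55],[0,0,0,0,0,0,55]]]'  >/dev/null
python3 d.py b 25 42.5 43 90
```

```text
t 14.6 eef [547.9  84.2  42.6] bed [20.9 42.5] F [-5.5  1.2  7.7] grip 60.2 44.8
shift units [-0.16  0.   -0.02] turn units [-0.   -0.01  0.  ]
t 15.4 eef [549.7  83.7  42.6] bed [22.8 42.4] F [-6.4  1.9  7.3] grip 60.8 44.9
shift units [-0.09  0.   -0.02] turn units [-0.   -0.01  0.  ]
```

```bash

python3 -m crank '[[[-0.04,0,0,0,0,0,55],[-0.04,0,0,0,0,0,55],[0,0,0,0,0,0,55],[0,0,0,0,0,0,55],[0,0,0,0,0,0,55],[0,0,0,0,0,0,55],[0,0,0,0,0,0,55],[0,0,0,0,0,0,55]]]'  >/dev/null
python3 d.py b 25 42.5 43 90
```

```text
t 16.2 eef [550.6  83.5  42.6] bed [23.7 42.5] F [-11.4   2.7  12.2] grip 60.8 45.3
shift units [-0.05  0.   -0.02] turn units [-0.   -0.03  0.  ]
```

```bash

python3 -m crank '[[[-0.03,0,-0.02,0,0,0,55],[-0.03,0,0,0,0,0,55],[0,0,0,0,0,0,55],[0,0,0,0,0,0,55],[0,0,0,0,0,0,55],[0,0,0,0,0,0,55],[0,0,0,0,0,0,55],[0,0,0,0,0,0,55]]]'  >/dev/null
python3 d.py b 25 42.5 43 90
```

```text
t 17.0 eef [550.7  83.6  42.6] bed [23.8 42.5] F [-17.2   3.3  14. ] grip 60.4 45.4
shift units [-0.05  0.   -0.02] turn units [-0.   -0.06  0.  ]
```

```bash

python3 -m crank '[[[0,0,0,0,0,0,64],[0,0,0,0,0,0,68],[0,0,0,0,0,0,72],[0,0,0,0,0,0,72],[0,0,0,0,0,0,72],[0,0,0,0,0,0,72],[0,0,0,0,0,0,72],[0,0,0,0,0,0,72]]]'  >/dev/null
python3 d.py b 25 42.5 43 90
python3 -m crank '[[[0,0,-0.2,0,0,0,72],[0,0,-0.6,0,0,0,72],[0,0,-1,0,0,0,72],[0,0,-1,0,0,0,72],[0,0,-1,0,0,0,72],[0.6,0,-0.5,0,0,0,72],[1,0,0,0,0,0,72],[1,0,0,0,0,0,72]]]'  >/dev/null
python3 -m crank '[[[1,0,0,0,0,0,40],[1,0,0,0,0,0,0],[1,0,0,0,0,0,0],[1,0,0,0,0,0,0],[0,0,0,0,0,0,0],[0,0,0,0,0,0,0],[0,0,0,0,0,0,0],[0,0,0,0,0,0,0]]]'  >/dev/null
python3 d.py b -50 46 60 90
python3 - <<'E'
from h import *
S=capture("scene");T=capture("top")
a=cv2.resize(S[170:270,240:390],None,fx=5,fy=5,interpolation=cv2.INTER_CUBIC)
cv2.imwrite("pics/rel.png",a); cv2.imwrite("pics/relS.png",S); cv2.imwrite("pics/relT.png",T)
E
```

```text
t 17.8 eef [553.8  82.8  43.1] bed [27.  42.4] F [ 0.9  0.1 -0.1] grip 71.9 0.0
shift units [0.08 0.   0.  ] turn units [0. 0. 0.]
t 19.4 eef [393.3 118.1 150.5] bed [-137.4   42.3] F [ 0.2  1.1 -0. ] grip -0.2 0.0
shift units [-3.49  0.15  3.62] turn units [ 0.  0. -0.]
```

View pics/rel.png

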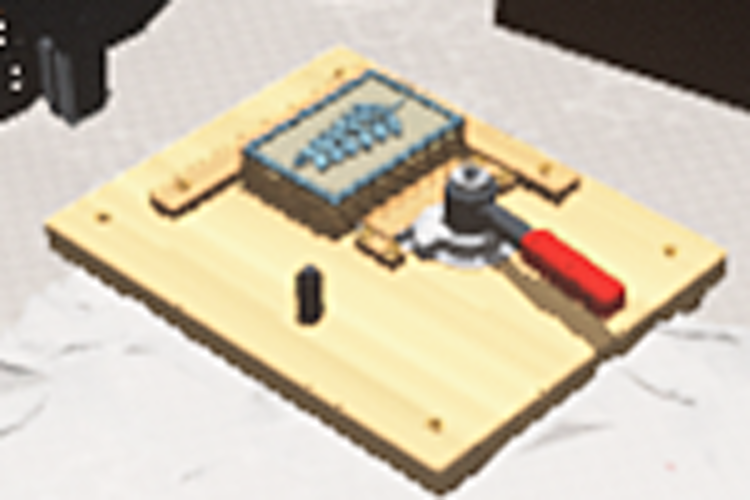

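The block sits in the corner with its face up; its top corners in the crop are (370,70), (465,125), (335,203) and (243,148). To make sure it is home, I give its rear end one gentle push with shut fingers.

```bash

python3 -m crank '[[[-0.6,0.15,0.6,0,0,0,0],[-0.8,0,0.6,0,0,0,0],[-0.8,0,0.7,0,0,0,0],[-0.8,0,0.8,0,0,0,0],[-0.6,0,0.8,0,0,0,0],[0,0,0.5,0,0,0,0],[0,0,0.2,0,0,0,0],[0,0,0,0,0,0,0]]]'  >/dev/null
python3 d.py b -31 46 45 90
python3 -m crank '[[[-0.1,0,0,0,0,0,0],[-0.1,0,0,0,0,0,0],[-0.1,0,0,0,0,0,0],[-0.1,0,0,0,0,0,0],[0,0,0,0,0,0,0],[0,0,0,0,0,0,0],[0,0,0,0,0,0,0],[0,0,0,0,0,0,0]]]'  >/dev/null
python3 d.py b -31 46 45 90
```

```text
t 20.3 eef [480.5 102.8  45.3] bed [-48.9  46.1] F [ 0.5  0.5 -0.3] grip -0.0 0.0
shift units [-0.71 -0.01  0.01] turn units [-0.   -0.01  0.  ]
t 21.1 eef [491.  100.5  45.5] bed [-38.2  46.1] F [-0.1 -0.3 -0.6] grip 0.0 0.0
shift units [-0.29 -0.    0.02] turn units [-0. -0.  0.]
```

```bash

python3 -m crank '[[[-0.07,0,0,0,0,0,0],[-0.07,0,0,0,0,0,0],[-0.06,0,0,0,0,0,0],[0,0,0,0,0,0,0],[0,0,0,0,0,0,0],[0,0,0,0,0,0,0],[0,0,0,0,0,0,0],[0,0,0,0,0,0,0]]]'  >/dev/null
python3 d.py b -31 46 45 90
python3 -m crank '[[[-0.05,0,0,0,0,0,0],[-0.05,0,0,0,0,0,0],[0,0,0,0,0,0,0],[0,0,0,0,0,0,0],[0,0,0,0,0,0,0],[0,0,0,0,0,0,0],[0,0,0,0,0,0,0],[0,0,0,0,0,0,0]]]'  >/dev/null
python3 d.py b -31 46 45 90
```

```text
t 21.9 eef [495.9  99.4  45.6] bed [-33.1  46.1] F [0.3 0.1 0.1] grip -0.0 0.0
shift units [-0.08 -0.01  0.02] turn units [0. 0. 0.]
t 22.7 eef [498.1  98.9  45.5] bed [-30.9  46.1] F [-4.5  1.2  1.2] grip -0.1 2.2
shift units [ 0.01 -0.    0.02] turn units [-0.   -0.01  0.  ]
```

```bash

python3 -m crank '[[[-0.04,0,0,0,0,0,0],[-0.04,0,0,0,0,0,0],[0,0,0,0,0,0,0],[0,0,0,0,0,0,0],[0,0,0,0,0,0,0],[0,0,0,0,0,0,0],[0,0,0,0,0,0,0],[0,0,0,0,0,0,0]]]'  >/dev/null
python3 d.py b -31 46 45 90
```

```text
t 23.5 eef [498.2  98.9  45.4] bed [-30.8  46.1] F [-14.5   2.5  11. ] grip 0.0 7.2
shift units [ 0.01 -0.    0.02] turn units [-0.   -0.04  0.01]
```

The block is home, since it no longer moves as the push grows to about 15 N. Now I back off and go over to the lever, to a point behind its grip.

```bash

python3 -m crank '[[[0.15,0,0,0,0,0,0],[0.3,0,-0.2,0,0,0,0],[0.1,0,-0.7,0,0,0,0],[0,0,-1,0,0,0,0],[0,0,-1,0,0,0,0],[0,-0.4,-0.6,0,0,0,0],[-0.4,-0.8,0,0,0,0,0],[-0.6,-1,0,0,0,0,0]]]'  >/dev/null
python3 -m crank '[[[-0.6,-1,0,0,0,0,0],[-0.6,-1,0,0,0,0,0],[-0.6,-1,0,0,0,0,0],[-0.6,-1,0,0,0,0,0],[-0.5,-0.2,0,0,0,0,0],[0,0,0,0,0,0,0],[0,0,0,0,0,0,0],[0,0,0,0,0,0,0]]]'  >/dev/null
python3 d.py b 50 -113 46 90
python3 - <<'E'
from h import *
print(sense()["joints"].round(2))
o=np.array([518.3,47.2]); a=np.radians(-12.45); R=np.array([[np.cos(a),-np.sin(a)],[np.sin(a),np.cos(a)]])
for n in("scene",):
    I=cv2.imread("pics/relS.png"); H=cv2.cvtColor(I,cv2.COLOR_BGR2HSV)
    M=cv2.inRange(H,(0,150,90),(8,255,255))|cv2.inRange(H,(172,150,90),(180,255,255)); M[:170]=0;M[270:]=0;M[:,:300]=0;M[:,385:]=0
    k=cv2.findNonZero(M)[:,0]; b=(uv2xy(n,k,56)-o)@R; r=cv2.minAreaRect(b.astype(np.float32)); print(len(k),np.round(cv2.boxPoints(r),1).tolist())
E
```

```text
t 25.1 eef [547.3 -75.1 133.2] bed [  54.7 -113.2] F [ 0.5 -0.3  0.4] grip -0.0 0.0
shift units [0.19 0.01 3.49] turn units [-0.    0.    0.01]
[-0.35  0.47  1.55  0.    1.13 -1.7 ]
144 [[-0.6000000238418579, -130.10000610351562], [20.700000762939453, -132.3000030517578], [26.899999618530273, -71.0], [5.699999809265137, -68.80000305175781]]
```

```bash

python3 -m crank '[[[0.1,0,0.6,0,0,0.1,0],[0,0,0.8,0,0,0.1,0],[0,0,0.8,0,0,0.2,0],[0,0,0.7,0,0,0.3,0],[0,0,0.4,0,0,0.3,0],[0,0,0.2,0,0,0,0],[0,0,0,0,0,0,0],[0,0,0,0,0,0,0]]]'  >/dev/null
python3 d.py b 35 -113 46 82
python3 -m crank '[[[0.1,0,0,0,0,0,0],[0.1,0,0,0,0,0,0],[0.1,0,0,0,0,0,0],[0.1,0,0,0,0,0,0],[0.1,0,0,0,0,0,0],[0,0,0,0,0,0,0],[0,0,0,0,0,0,0],[0,0,0,0,0,0,0]]]'  >/dev/null
python3 d.py b 35 -113 46 82
```

```text
t 25.9 eef [545.5 -75.2  46.2] bed [  53.  -113.7] F [-0.1 -0.   0.8] grip 0.1 0.0
shift units [ 0.71 -0.07  0.01] turn units [-0.    0.01  0.01]
t 26.7 eef [533.6 -71.   45.6] bed [  40.4 -112.2] F [ 0.5 -0.1  1. ] grip -0.4 0.0
shift units [ 0.21 -0.06 -0.02] turn units [-0.  0.  0.]
```

```bash

python3 -m crank '[[[0.06,0,0,0,0,0,0],[0.06,0,0,0,0,0,0],[0.06,-0.03,0,0,0,0,0],[0.06,-0.03,0,0,0,0,0],[0,0,0,0,0,0,0],[0,0,0,0,0,0,0],[0,0,0,0,0,0,0],[0,0,0,0,0,0,0]]]'  >/dev/null
python3 d.py b 32.6 -113 46 82
python3 -m crank '[[[0.11,-0.02,0,0,0,0.25,0],[0.11,-0.02,0,0,0,0.25,0],[0.11,-0.02,0,0,0,0.25,0],[0.11,-0.02,0,0,0,0.25,0],[0,0,0,0,0,0,0],[0,0,0,0,0,0,0],[0,0,0,0,0,0,0],[0,0,0,0,0,0,0]]]'  >/dev/null
python3 d.py b 25.6 -113.7 46 76
```

```text
t 27.5 eef [527.4 -70.3  45.5] bed [  34.2 -112.8] F [-0.7 -0.1 -1.2] grip 0.1 0.0
shift units [ 0.06 -0.02 -0.02] turn units [0. 0. 0.]
t 28.3 eef [517.7 -68.7  45.8] bed [  24.4 -113.3] F [ 4.6 -4.8 -4.2] grip 0.0 3.0
shift units [-0.05 -0.   -0.01] turn units [-0.    0.03 -0.25]
```

```bash

python3 -m crank '[[[0.11,-0.02,0,0,0,0.25,0],[0.11,-0.02,0,0,0,0.25,0],[0.11,-0.02,0,0,0,0.25,0],[0.11,-0.02,0,0,0,0.25,0],[0.11,-0.02,0,0,0,0.25,0],[0.11,-0.02,0,0,0,0.25,0],[0.11,-0.02,0,0,0,0.25,0],[0.11,-0.02,0,0,0,0.25,0]]]'  >/dev/null
python3 d.py b -0.7 -108.9 46 58
```

```text
t 29.1 eef [497.5 -60.3  46.1] bed [   2.8 -109.5] F [  2.  -12.5  -0.7] grip 0.1 4.7
shift units [ 0.13 -0.06  0.  ] turn units [-0.    0.04 -0.  ]
```

```bash

python3 -m crank '[[[0.11,-0.05,0,0,0,0.25,0],[0.11,-0.04,0,0,0,0.25,0],[0.11,-0.03,0,0,0,0.25,0],[0.11,-0.03,0,0,0,0.25,0],[0.11,-0.03,0,0,0,0.25,0],[0,0,0,0,0,0,0],[0,0,0,0,0,0,0],[0,0,0,0,0,0,0]]]'  >/dev/null
python3 d.py b -16 -102.8 46 48
```

```text
t 29.9 eef [485.  -52.3  46. ] bed [ -11.1 -104.3] F [ 3.2 -7.4 -1. ] grip -0.0 3.4
shift units [ 0.19 -0.09 -0.  ] turn units [0.01 0.03 0.  ]
```

```bash

python3 -m crank '[[[0.11,-0.03,0,0,0,0.25,0],[0.11,-0.03,0,0,0,0.25,0],[0.11,-0.03,0,0,0,0.25,0],[0.11,-0.03,0,0,0,0.25,0],[0.11,-0.03,0,0,0,0.25,0],[0.11,-0.03,0,0,0,0.25,0],[0.11,-0.03,0,0,0,0.25,0],[0,0,0,0,0,0,0]]]'  >/dev/null
python3 d.py b -33.9 -90.3 46 34
python3 -m crank '[[[0.11,-0.02,0,0,0,0.25,0],[0.11,-0.02,0,0,0,0.25,0],[0.11,-0.02,0,0,0,0.25,0],[0.11,-0.02,0,0,0,0.25,0],[0.11,-0.02,0,0,0,0.25,0],[0,0,0,0,0,0,0],[0,0,0,0,0,0,0],[0,0,0,0,0,0,0]]]'  >/dev/null
python3 d.py b -43.6 -80.0 46 24
```

```text
t 30.7 eef [470.9 -38.1  46. ] bed [-27.9 -93.5] F [ 2.9 -6.8 -1.6] grip 0.4 3.6
shift units [ 0.24 -0.13 -0.  ] turn units [ 0.01  0.02 -0.  ]
t 31.5 eef [463.3 -25.7  45.8] bed [-38.  -83.1] F [-2.9 -8.9  3.6] grip 0.1 3.8
shift units [ 0.2  -0.15 -0.01] turn units [-0.01  0.01  0.01]
```

```bash

python3 -m crank '[[[0.11,-0.03,0,0,0,0.25,0],[0.11,-0.03,0,0,0,0.25,0],[0.11,-0.03,0,0,0,0.25,0],[0.11,-0.03,0,0,0,0.25,0],[0.11,-0.03,0,0,0,0.25,0],[0.11,-0.03,0,0,0,0.25,0],[0,0,0,0,0,0,0],[0,0,0,0,0,0,0]]]'  >/dev/null
python3 d.py b -55 -50 46 0
python3 -m crank '[[[0.06,-0.01,0,0,0,0.12,0],[0.06,-0.01,0,0,0,0.12,0],[0.06,-0.01,0,0,0,0.12,0],[0.06,-0.01,0,0,0,0.12,0],[0,0,0,0,0,0,0],[0,0,0,0,0,0,0],[0,0,0,0,0,0,0],[0,0,0,0,0,0,0]]]'  >/dev/null
python3 d.py b -55 -50 46 0
```

```text
t 32.3 eef [456.9  -9.7  45.8] bed [-47.6 -68.8] F [-2.3 -8.9  2.7] grip 0.1 4.0
shift units [ 0.8  -0.13 -0.01] turn units [-0.    0.01  1.51]
t 33.1 eef [455.7  -3.8  45.8] bed [-50.1 -63.3] F [-5.4 -9.   5.4] grip -0.1 4.9
shift units [ 0.55 -0.12 -0.01] turn units [-0.01  0.02  1.03]
```

```bash

python3 -m crank '[[[0.055,-0.015,0,0,0,0.12,0],[0.055,-0.015,0,0,0,0.12,0],[0.055,-0.015,0,0,0,0.12,0],[0,0,0,0,0,0,0],[0,0,0,0,0,0,0],[0,0,0,0,0,0,0],[0,0,0,0,0,0,0],[0,0,0,0,0,0,0]]]'  >/dev/null
python3 d.py b -55 -50 46 0
python3 -m crank '[[[0.055,-0.015,0,0,0,0.12,0],[0.055,-0.015,0,0,0,0.12,0],[0,0,0,0,0,0,0],[0,0,0,0,0,0,0],[0,0,0,0,0,0,0],[0,0,0,0,0,0,0],[0,0,0,0,0,0,0],[0,0,0,0,0,0,0]]]'  >/dev/null
python3 d.py b -55 -50 46 0
```

```text
t 33.9 eef [4.55e+02 4.00e-01 4.58e+01] bed [-51.8 -59.3] F [ -6.  -10.2   3.7] grip -0.4 5.0
shift units [ 0.38 -0.09 -0.01] turn units [-0.01  0.02  0.67]
t 34.7 eef [454.6   3.2  45.8] bed [-52.7 -56.7] F [-4.6 -9.1  5.3] grip 0.3 5.1
shift units [ 0.27 -0.08 -0.01] turn units [-0.01  0.02  0.43]
```

```bash

python3 -m crank '[[[0.055,-0.01,0,0,0,0.12,0],[0.03,0,0,0,0,0.06,0],[0,0,0,0,0,0,0],[0,0,0,0,0,0,0],[0,0,0,0,0,0,0],[0,0,0,0,0,0,0],[0,0,0,0,0,0,0],[0,0,0,0,0,0,0]]]'  >/dev/null
python3 d.py b -55 -50 46 0
python3 -m crank '[[[0.04,-0.01,0,0,0,0.1,0],[0,0,0,0,0,0,0],[0,0,0,0,0,0,0],[0,0,0,0,0,0,0],[0,0,0,0,0,0,0],[0,0,0,0,0,0,0],[0,0,0,0,0,0,0],[0,0,0,0,0,0,0]]]'  >/dev/null
python3 d.py b -55 -50 46 0
```

```text
t 35.5 eef [454.4   5.4  45.7] bed [-53.3 -54.6] F [ -7.7 -10.4   4.8] grip 0.2 5.5
shift units [ 0.19 -0.06 -0.01] turn units [-0.01  0.02  0.25]
t 36.3 eef [454.4   6.4  45.7] bed [-53.6 -53.6] F [ -6.6 -10.    6. ] grip 0.1 5.6
shift units [ 0.15 -0.05 -0.01] turn units [-0.01  0.02  0.15]
```

```bash

python3 -m crank '[[[0.02,-0.04,0,0,0,0.05,0],[0.02,-0.01,0,0,0,0.05,0],[0,0,0,0,0,0,0],[0,0,0,0,0,0,0],[0,0,0,0,0,0,0],[0,0,0,0,0,0,0],[0,0,0,0,0,0,0],[0,0,0,0,0,0,0]]]'  >/dev/null
python3 d.py b -55 -50 46 0
python3 -m crank '[[[0.03,-0.01,0,0,0,0.05,0],[0,0,0,0,0,0,0],[0,0,0,0,0,0,0],[0,0,0,0,0,0,0],[0,0,0,0,0,0,0],[0,0,0,0,0,0,0],[0,0,0,0,0,0,0],[0,0,0,0,0,0,0]]]'  >/dev/null
python3 d.py b -55 -50 46 0
```

```text
t 37.1 eef [454.2   7.4  45.8] bed [-54.  -52.7] F [-2.4 -9.9  2.4] grip 0.5 5.5
shift units [ 0.11 -0.04 -0.01] turn units [0.   0.02 0.05]
t 37.9 eef [454.1   8.1  45.8] bed [-54.2 -52. ] F [ -2.7 -11.    1.6] grip -0.2 5.5
shift units [ 0.08 -0.03 -0.01] turn units [ 0.01  0.02 -0.  ]
```

```bash

python3 -m crank '[[[0.03,-0.01,0,0,0,0,0],[0,0,0,0,0,0,0],[0,0,0,0,0,0,0],[0,0,0,0,0,0,0],[0,0,0,0,0,0,0],[0,0,0,0,0,0,0],[0,0,0,0,0,0,0],[0,0,0,0,0,0,0]]]'  >/dev/null
python3 d.py b -55 -50 46 0
python3 -m crank '[[[0.03,0,0,0,0,0,0],[0,0,0,0,0,0,0],[0,0,0,0,0,0,0],[0,0,0,0,0,0,0],[0,0,0,0,0,0,0],[0,0,0,0,0,0,0],[0,0,0,0,0,0,0],[0,0,0,0,0,0,0]]]'  >/dev/null
python3 d.py b -55 -50 46 0
```

```text
t 38.7 eef [454.2   8.9  45.9] bed [-54.3 -51.2] F [ -2.3 -11.5   1.5] grip 0.1 5.5
shift units [ 0.05 -0.03 -0.01] turn units [ 0.01  0.02 -0.  ]
t 39.5 eef [454.3   9.6  45.8] bed [-54.4 -50.5] F [ -1.4 -10.6   2.6] grip 0.5 5.6
shift units [ 0.02 -0.02 -0.01] turn units [ 0.01  0.02 -0.  ]
```

```bash

python3 -m crank '[[[0.03,-0.01,0,0,0,0,0],[0,0,0,0,0,0,0],[0,0,0,0,0,0,0],[0,0,0,0,0,0,0],[0,0,0,0,0,0,0],[0,0,0,0,0,0,0],[0,0,0,0,0,0,0],[0,0,0,0,0,0,0]]]'  >/dev/null
python3 d.py b -55 -50 46 0
python3 -m crank '[[[0.03,0,0,0,0,0,0],[0,0,0,0,0,0,0],[0,0,0,0,0,0,0],[0,0,0,0,0,0,0],[0,0,0,0,0,0,0],[0,0,0,0,0,0,0],[0,0,0,0,0,0,0],[0,0,0,0,0,0,0]]]'  >/dev/null
python3 d.py b -55 -50 46 0
```

```text
t 40.3 eef [454.3  10.4  45.8] bed [-54.5 -49.8] F [ -2.1 -11.6   1.6] grip -0.4 5.7
shift units [-0.01 -0.02 -0.01] turn units [ 0.01  0.02 -0.  ]
t 41.1 eef [454.4  10.9  45.8] bed [-54.6 -49.2] F [ -2.9 -13.5   1.9] grip -0.1 6.6
shift units [-0.03 -0.02 -0.01] turn units [ 0.01  0.02 -0.  ]
```

```bash

python3 -m crank '[[[0.02,0,0,0,0,0,0],[0,0,0,0,0,0,0],[0,0,0,0,0,0,0],[0,0,0,0,0,0,0],[0,0,0,0,0,0,0],[0,0,0,0,0,0,0],[0,0,0,0,0,0,0],[0,0,0,0,0,0,0]]]'  >/dev/null
python3 d.py b -55 -50 46 0
```

```text
t 41.9 eef [454.4  10.9  45.8] bed [-54.6 -49.2] F [ -3.6 -17.2   0.8] grip -0.0 8.5
shift units [-0.03 -0.02 -0.01] turn units [0.01 0.03 0.  ]
```

The motion stalled as the force rose, so the lever is against its stop. I back away, rise and check.

```bash

python3 -m crank '[[[-0.1,0,0,0,0,0,0],[-0.2,0,0,0,0,0,0],[-0.4,0,0,0,0,0,0],[-0.4,0,-0.3,0,0,0,0],[0,0,-1,0,0,0,0],[0,0,-1,0,0,0,0],[0,-0.6,-1,0,0,0,0],[0,-1,-1,0,0,0,0]]]'  >/dev/null
python3 -m crank '[[[-0.5,-1,-0.6,0,0,0,0],[-0.8,-1,0,0,0,0,0],[-0.8,-0.5,0,0,0,0,0],[-0.5,0,0,0,0,0,0],[0,0,0,0,0,0,0],[0,0,0,0,0,0,0],[0,0,0,0,0,0,0],[0,0,0,0,0,0,0]]]'  >/dev/null
python3 d.py b -55 -50 46 0
python3 - <<'E'
from h import *
S=capture("scene");T=capture("top")
a=cv2.resize(S[170:270,240:390],None,fx=5,fy=5,interpolation=cv2.INTER_CUBIC)[:, :]
b=cv2.resize(T[170:280,255:375],None,fx=5,fy=5,interpolation=cv2.INTER_CUBIC)
cv2.imwrite("pics/end.png",cv2.resize(np.hstack([cv2.copyMakeBorder(a,0,50,0,0,0),b]),(800,326)))
cv2.imwrite("pics/endS.png",S); cv2.imwrite("pics/endT.png",T)
for n in("bed",):
    o=np.array([518.3,47.2]); an=np.radians(-12.45); R=np.array([[np.cos(an),-np.sin(an)],[np.sin(an),np.cos(an)]])
    for n,I in(("scene",S),("top",T)):
        H=cv2.cvtColor(I,cv2.COLOR_BGR2HSV)
        M=cv2.inRange(H,(0,150,90),(8,255,255))|cv2.inRange(H,(172,150,90),(180,255,255)); M[:170]=0;M[290:]=0;M[:,:260]=0;M[:,385:]=0
        k=cv2.findNonZero(M)
        if k is not None: r=cv2.minAreaRect(((uv2xy(n,k[:,0],56)-o)@R).astype(np.float32)); print(n,"grip",np.round(r[0],1),np.round(r[1],1),round(r[2],1))
        M=cv2.inRange(H,(90,50,60),(115,255,255)); M=cv2.morphologyEx(M,cv2.MORPH_CLOSE,np.ones((3,3)))
        for k in cv2.findContours(M,0,cv2.CHAIN_APPROX_NONE)[0]:
            if cv2.contourArea(k)>150 and 240<k[:,0,0].mean()<390: r=cv2.minAreaRect(((uv2xy(n,k[:,0],54)-o)@R).astype(np.float32)); print(n,"blk",np.round(r[0],1),np.round(r[1],1),round(r[2],1))
E
```

```text
t 43.5 eef [334.3 -54.7 168. ] bed [-157.7 -139.2] F [-0.  -0.1  0. ] grip 0.1 0.0
shift units [3.57 4.11 4.88] turn units [-0. -0. -0.]
scene grip [-46.6 -32.6] [64.8 22. ] 1.4
top grip [-44.1 -30.8] [14.6 56.7] 86.4
```

View pics/end.png

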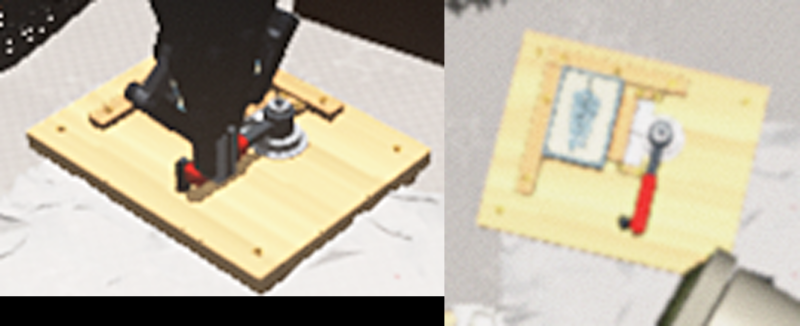

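The last picture shows the lever grip beside the stop post at (638,205), and the jaw on the block, which sits in the corner at (583,118). The gripper is clear of both, so I hand in.

```bash
python3 -c "
from rig import *
print(finish_job())"
```

```text
the job is handed in; nothing more can be done
None
```

I clamped the leaf block face up in the corner with the red lever against its stop, let go of everything and handed the job in at about 44 s; no verdict came back.

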